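# Set out the check weights beside the balance in order of size

### The arm

A 6-joint arm with a two-finger parallel gripper is mounted at the origin on a cart in front of the work surface, level with it; the furniture and walls round the work are solid. World frame = base frame: x ahead of the robot, y to its left, z up, the work surface at z = 0. Lengths are in m, angles in rad, forces in N, time in s.
With the tool pointing down it reaches from about 0.25 to 0.85 m from the base axis. Payload 12.5 kg.
Tool frame: the origin (TCP) lies between the finger pads; the fingertips stand 11 mm ahead of it and the grasp point (between the pads) lies 8 mm behind it (tip_extent is the distance from the TCP to the fingertips, in m); z points along the fingers, x is the direction in which the jaws open and shut, and the axes are right-handed (so a half turn about z gives the same grasp; the last joint's range is limited). The gripper opens to 93 mm and grips with 3 to 60 N. Pads are 15 mm wide; open, the fingers measure 128 mm over their backs; the gripper's body (75 mm by 188 mm) begins 65 mm behind the grasp point.
Start: joints at [-1.415, 0.351, 1.652, -0, 1.139, -0.085], TCP at [0.131, -0.534, 0.23] pointing down, gripper open.
Joint ranges: [-2.75, 2.75], [-0.79, 2.1], [0.01, 2.65], [-1.57, 4.71], [0.07, 3.14], [-2.87, 2.87]. Speed limits (rad/s): [2.22, 2.22, 2.79, 3.14, 3.14, 3.14].

### API

Orientations are given as a unit quaternion [x, y, z, w].
In Python, from plant import read_state, get_image, close_job, tip_extent gives the robot as it stands.
- The arm moves only by the shell command python3 -m jog 'ROWS' [FORCE]. ROWS is JSON, a list of rows, each an object of numbers: "x", "y", "z": the shift along the tool's x, y, z in m; "twist": the turn about the tool's z in rad; "claw": the opening, from -1 (shut) to 1 (fully open). A call has exactly 10 rows; each row shifts and turns the commanded pose from where the row before left it, along the tool's axes as they then stand; what a row does not reach is not made up. A row lasts 1/10 s, in which the tool goes at most 50 mm and 8.59 degrees, less where a joint would pass 70% of its speed; a pose out of reach is approached as far as the arm can. A call is refused whole if a number of a shift passes 0.05 or a number of a turn 0.15, either way. A call with a gripper value outside its range is refused whole. The fingers move at their own pace and stop on an object; FORCE is the grip in N (left out, the last holds). Time passes only in rows, so rows that do not move let the fingers close, or fill a call up. It gives the time, the measured TCP pose, the force and the opening at its end, in the units of the state.
- read_state(): the state, without advancing time (a new reading comes with each control period).
- get_image(name): name is "scene" or "top" or "wrist"; returns a dict with "img" (400x640x3 uint8, blue, green, red), "depth" (400x640 float32, m along the optical axis (not along the pixel's ray), 0 where there is no reading), "intrinsics" (3x3 intrinsics, pixels), "R" (3x3) and "t" (3): a world point X has camera coordinates R X + t. Camera axes: x right, y down, z forward; pixel columns grow to the right and rows downward; lengths in m; the calibration is good to about 2 mm. A picture is of the moment at which its call begins.
- close_job(): hands the job in, once; it reports no verdict.
The state is a dict: "t": time; "joint_pos": joint angles; "joint_velocities": joint speeds; "joint_torque": joint torques, N m; "tool_pos": TCP position; "tcp_rot": TCP orientation; "wrist_force": force on the tool from outside, world axes, zero at the start; "wrist_torque": the same for the moment, N m; "gripper_width": finger opening in m.
Only numpy, scipy, OpenCV 4.12 (cv2) and the standard library are available. Lean on these libraries where they do the work, as an engineer would, in place of code of your own. Each camera call takes 0.05 s, during which the arm holds its last target. There are 200 camera calls.

### The job

Set the four brass check weights out in the rack for the balance's linearity check: in order of size, the largest in the seat nearest the balance and the smallest in the seat farthest from it, each standing upright in the middle of the recess of its own blue seat. The largest still stands on the balance pan, so lift it out through the round port in the lid of the draught shield. Do not knock the balance, do not tip a weight over, and leave the crucible where it is.

Things in the scene. Friction and masses are not known exactly. Their poses are not given: they have to be found in the camera images.
- weight_500: the largest of the four polished brass check weights: an upright cylinder 38 mm in diameter and 47 mm high to its shoulder, with a narrower knob 23 mm across on top, 63 mm high in all, 500 g; starts on the pan of the balance, inside the clear draught shield. Origin: centre of its underside; z along its axis, up.
- weight_200: the second largest of the four polished brass check weights: an upright cylinder 28 mm in diameter and 34 mm high to its shoulder, with a narrower knob 17 mm across on top, 47 mm high in all, 200 g; starts standing upright on the table in front, at any of four places. Origin: centre of its underside; z along its axis, up.
- weight_100: the second smallest of the four polished brass check weights: an upright cylinder 22 mm in diameter and 27 mm high to its shoulder, with a narrower knob 13 mm across on top, 38 mm high in all, 100 g; starts standing upright on the table in front, at any of four places. Origin: centre of its underside; z along its axis, up.
- weight_20: the smallest of the four polished brass check weights: an upright cylinder 14 mm in diameter and 17 mm high to its shoulder, with a narrower knob 8 mm across on top, 25 mm high in all, 20 g; starts standing upright on the table in front, at any of four places. Origin: centre of its underside; z along its axis, up.
- seat_1: blue square plastic seat of the weight rack, fixed, at the +y end of the row; four alike in a row in an aluminium channel, pitch 69 mm. 66 mm square with a round recess 54 mm across, 4 mm deep. Origin: centre of its underside; the recess floor is 8 mm, the rim 12 mm above it (rim 20 mm over the table); x across the row, y along it towards seat_1, z up.
- seat_2: blue square plastic seat of the weight rack, fixed, second, next to seat_1; four alike in a row in an aluminium channel, pitch 69 mm. 66 mm square with a round recess 54 mm across, 4 mm deep. Origin: centre of its underside; the recess floor is 8 mm, the rim 12 mm above it (rim 20 mm over the table); x across the row, y along it towards seat_1, z up.
- seat_3: blue square plastic seat of the weight rack, fixed, third, next to seat_4; four alike in a row in an aluminium channel, pitch 69 mm. 66 mm square with a round recess 54 mm across, 4 mm deep. Origin: centre of its underside; the recess floor is 8 mm, the rim 12 mm above it (rim 20 mm over the table); x across the row, y along it towards seat_1, z up.
- seat_4: blue square plastic seat of the weight rack, fixed, at the -y end of the row; four alike in a row in an aluminium channel, pitch 69 mm. 66 mm square with a round recess 54 mm across, 4 mm deep. Origin: centre of its underside; the recess floor is 8 mm, the rim 12 mm above it (rim 20 mm over the table); x across the row, y along it towards seat_1, z up.
- balance: white balance, fixed, left or right of the rack: housing 190 (x) x 170 mm (y), 53 mm high, display at the front (-x). Origin: centre of its underside, z up. Pan top 57 mm up, centred 20 mm behind the origin (+x). Round it a clear shield 146 mm across; its flat lid's top is 124 mm up, with a round port 118 mm across centred over the pan: open the fingers only part way to pass it.
- crucible: white porcelain crucible, an open cup 41 mm across the rim and 33 mm high, 28 g, loose, standing among the weights; a bystander. Origin: centre of its underside.

How it is judged:
At the end, for the whole second after the job is handed in: Outward from the balance: largest, second largest, second smallest, smallest weight, each within 15 mm of its seat's centre, on the recess floor (within 2.5 mm), upright within 0.08 rad, released and at rest; the crucible within 20 mm of its start (((y of balance in the frame of seat_1 above 0 m and (horizontal distance between weight_500 and seat_1 below 0.015 m and z of weight_500 in the frame of seat_1 between 0.0055 and 0.0105 m) and (horizontal distance between weight_200 and seat_2 below 0.015 m and z of weight_200 in the frame of seat_2 between 0.0055 and 0.0105 m) and (horizontal distance between weight_100 and seat_3 below 0.015 m and z of weight_100 in the frame of seat_3 between 0.0055 and 0.0105 m) and (horizontal distance between weight_20 and seat_4 below 0.015 m and z of weight_20 in the frame of seat_4 between 0.0055 and 0.0105 m)) or (y of balance in the frame of seat_1 below 0 m and (horizontal distance between weight_500 and seat_4 below 0.015 m and z of weight_500 in the frame of seat_4 between 0.0055 and 0.0105 m) and (horizontal distance between weight_200 and seat_3 below 0.015 m and z of weight_200 in the frame of seat_3 between 0.0055 and 0.0105 m) and (horizontal distance between weight_100 and seat_2 below 0.015 m and z of weight_100 in the frame of seat_2 between 0.0055 and 0.0105 m) and (horizontal distance between weight_20 and seat_1 below 0.015 m and z of weight_20 in the frame of seat_1 between 0.0055 and 0.0105 m))) and angle between each of weight_500, weight_200, weight_100, weight_20's own z axis and vertical below 0.08 rad and linear speed of each of weight_500, weight_200, weight_100, weight_20 below 0.02 m/s and contact force between the fingers and weight_500 below 0.1 N and contact force between the fingers and weight_200 below 0.1 N and contact force between the fingers and weight_100 below 0.1 N and contact force between the fingers and weight_20 below 0.1 N and distance of crucible from where it was at the start of the episode below 0.02 m); the robot touches nothing.
It fails at once if the robot knocks the balance or its shield (more than 10 N) (contact force between any of the fingers, the arm and balance above 10 N).
It fails at once if a weight is tipped over (more than 0.7 rad) (angle between any of weight_500, weight_200, weight_100, weight_20's own z axis and vertical above 0.7 rad).
It fails at once if the crucible is moved more than 20 mm (distance of crucible from where it was at the start of the episode above 0.02 m).
It also fails if it takes over 109 s, if anything falls off the work surface, if the arm or the gripper's body presses on something with over 40 N, if the wrist force passes 120 N, or if a joint passes its speed limit or range.

## Working session

There is one attempt and no reset: what is moved stays moved. The work goes in short steps, Python scripts to look and compute and a shell command to move; the robot and the scene stay as the last step left them, time stands still between calls to the robot, and variables do not carry over. Pictures are saved under pics/ and viewed, about 12 in all and at most 16, crops included, and the job is handed in when it is done.

```bash
mkdir -p pics; ls; cat > h.py <<'E'
import numpy as np,cv2
from plant import read_state,get_image
def grab(n,f):
    d=get_image(n); cv2.imwrite(f'pics/{f}.png',d['img']); np.savez(f'pics/{f}.npz',**{k:np.asarray(d[k]) for k in d}); return d
def load(f): return np.load(f'pics/{f}.npz')
def world(d,u,v,z=None):
    K,R,t=d['intrinsics'],d['R'],d['t']; r=np.linalg.inv(K)@[u,v,1.]
    c=-R.T@t
    if z is None: return R.T@(r*d['depth'][int(v),int(u)]-t)
    w=R.T@r; return c+w*(z-c[2])/w[2]
def cloud(d):
    K,R,t=d['intrinsics'],d['R'],d['t']; h,w=d['depth'].shape
    u,v=np.meshgrid(np.arange(w),np.arange(h)); p=np.stack([u,v,np.ones_like(u)],-1)@np.linalg.inv(K).T*d['depth'][...,None]
    return (p-t)@R
E
python3 - <<'E'
from h import *
for n in('top','scene'):
    d=grab(n,n+'0'); print(n,d['intrinsics'],-d['R'].T@d['t'])
s=read_state(); print({k:np.round(s[k],3) for k in s})
E
```

```text
pics
top [[512.72072867   0.         328.72494253]
 [  0.         512.72072867 208.44903562]
 [  0.           0.           1.        ]] [0.39778282 0.02228084 1.45261031]
scene [[368.07216985   0.         316.91271366]
 [  0.         368.07216985 197.70532392]
 [  0.           0.           1.        ]] [ 0.20010492 -0.49851957  0.69801348]
{'t': np.float64(0.1), 'joint_pos': array([-1.415,  0.351,  1.652,  0.   ,  1.139, -0.085]), 'joint_velocities': array([ 0.001, -0.001, -0.002, -0.001, -0.001,  0.   ]), 'joint_torque': array([ 1.0000e-03, -4.9803e+01, -2.8570e+01,  7.0000e-02,  2.4000e-02,
       -0.0000e+00]), 'tool_pos': array([ 0.131, -0.534,  0.229]), 'tcp_rot': array([ 0.787, -0.617, -0.   , -0.   ]), 'wrist_force': array([0.432, 0.14 , 0.687]), 'wrist_torque': array([ 0.031,  0.011, -0.007]), 'gripper_width': np.float64(0.093)}
```

View pics/top0.png

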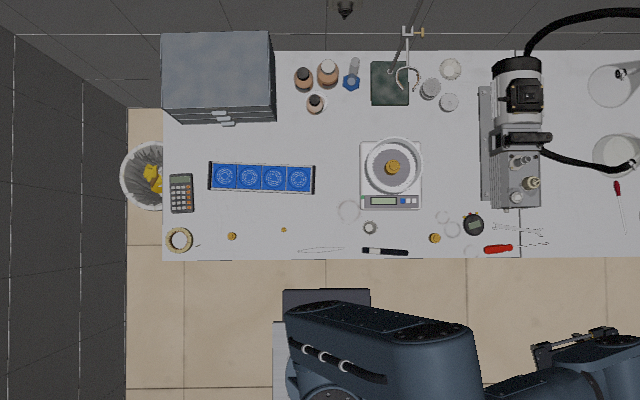

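View pics/scene0.png

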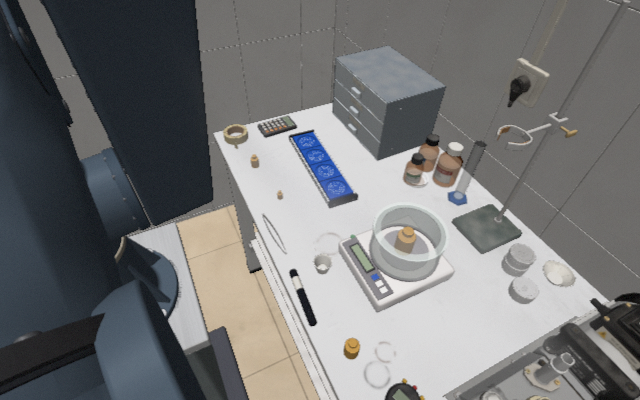

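Top view: the balance (391,175) is right of the rack (−y), so 500→seat_4, 200→seat_3, 100→seat_2 and 20→seat_1. Small weights are near (232,236), (283,229) and (435,238), the crucible at (370,227).

```bash
python3 - <<'E'
from h import *
d=load('top0'); im=d['img']
c=[cv2.resize(im[150:250,200:330],None,fx=6,fy=6,interpolation=cv2.INTER_CUBIC),cv2.resize(im[130:250,340:460],None,fx=5,fy=5,interpolation=cv2.INTER_CUBIC)]
cv2.imwrite('pics/c1.png',c[0]);cv2.imwrite('pics/c2.png',c[1])
P=cloud(d)
for n,u0,u1,v0,v1,lo in(('A',222,242,226,246,.008),('B',276,290,222,236,.008),('C',425,445,228,248,.008),('cruc',358,382,216,238,.01),('500',378,406,153,182,.095)):
    q=P[v0:v1,u0:u1].reshape(-1,3); q=q[(q[:,2]>lo)&(q[:,2]<.2)]; print(n,len(q),q.mean(0).round(4),np.r_[q.min(0),q.max(0)].round(3))
E
```

```text
A 59 [0.3928 0.2662 0.0287] [0.367 0.245 0.008 0.406 0.296 0.044]
B 23 [0.4131 0.1255 0.0177] [0.405 0.119 0.008 0.43  0.139 0.028]
C 97 [ 0.3824 -0.2951  0.036 ] [ 0.361 -0.324  0.008  0.409 -0.284  0.053]
cruc 119 [ 0.4129 -0.1168  0.0259] [ 0.394 -0.135  0.01   0.439 -0.086  0.039]
500 165 [ 0.571  -0.1706  0.1111] [ 0.532 -0.191  0.097  0.59  -0.131  0.127]
```

View pics/c1.png

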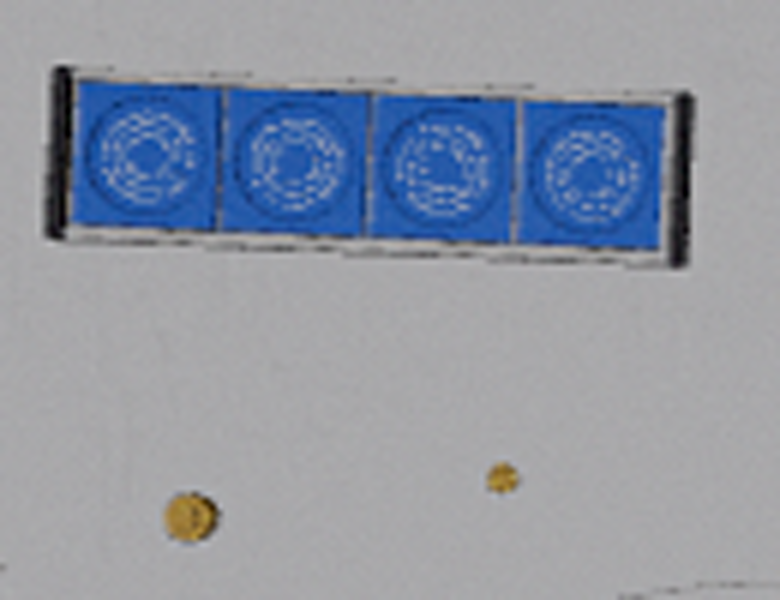

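View pics/c2.png

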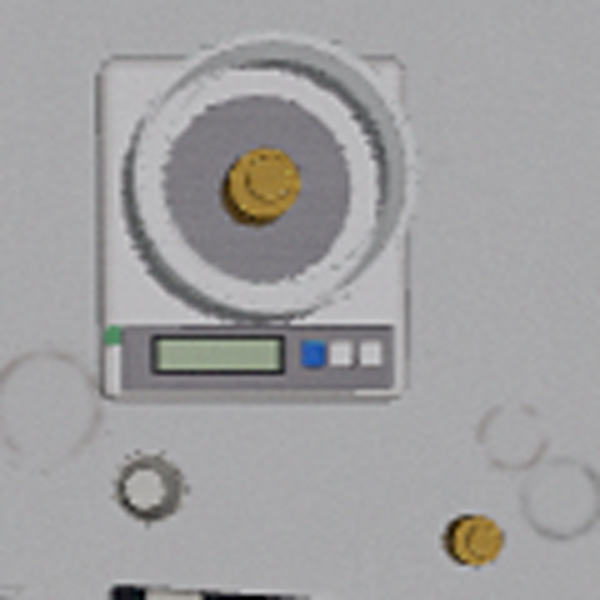

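```bash
python3 - <<'E'
from h import *
d=load('top0'); P=cloud(d)
for n,x,y,z in(('s1',147,157,.018),('s2',294,164,.018),('s3',443,169,.018),('s4',592,176,.018),('100',190,517,.03),('20',503,478,.02)): print(n,world(d,x/6+199.6,y/6+149.6,z).round(4))
for n,x,y,z in(('pan',256,189,.057),('500sh',264,187,.107),('500knob',269,180,.12),('200sh',476,540,.038),('cruc',149,488,.033)): print(n,world(d,x/5+339.6,y/5+129.6,z).round(4))
for u,v in((210,150),(250,160),(240,190),(209,175)):print(P[v,u].round(3))
q=P[160:196,205:318].reshape(-1,3);print(np.percentile(q[:,2],[5,50,90,97,99.5]).round(4))
E
python3 -m jog '[{"twist":-0.133,"claw":1},{"twist":-0.133,"claw":1},{"twist":-0.133,"claw":1},{"twist":-0.133,"claw":1},{"twist":-0.133,"claw":1},{"twist":-0.133,"claw":1},{"twist":-0.133,"claw":1},{"twist":-0.133,"claw":1},{"twist":-0.133,"claw":1},{"twist":-0.133,"claw":1}]'
```

```text
s1 [0.5611 0.2878 0.018 ]
s2 [0.5572 0.2194 0.018 ]
s3 [0.5543 0.15   0.018 ]
s4 [0.5504 0.0804 0.018 ]
100 [0.3932 0.2661 0.03  ]
20 [0.4096 0.1228 0.02  ]
pan [ 0.5757 -0.1749  0.057 ]
500sh [ 0.5704 -0.1721  0.107 ]
500knob [ 0.5724 -0.1729  0.12  ]
200sh [ 0.382  -0.2963  0.038 ]
cruc [ 0.4127 -0.1161  0.033 ]
[0.636 0.33  0.004]
[0.607 0.218 0.001]
[0.52  0.243 0.021]
[0.563 0.329 0.023]
[-0.0013  0.0165  0.0228  0.0253  0.0292]validation failed for argument at $[0]...
```

```bash
python3 -m jog '[{"x":0,"y":0,"z":0,"twist":-0.133,"claw":1},{"x":0,"y":0,"z":0,"twist":-0.133,"claw":1},{"x":0,"y":0,"z":0,"twist":-0.133,"claw":1},{"x":0,"y":0,"z":0,"twist":-0.133,"claw":1},{"x":0,"y":0,"z":0,"twist":-0.133,"claw":1},{"x":0,"y":0,"z":0,"twist":-0.133,"claw":1},{"x":0,"y":0,"z":0,"twist":-0.133,"claw":1},{"x":0,"y":0,"z":0,"twist":-0.133,"claw":1},{"x":0,"y":0,"z":0,"twist":-0.133,"claw":1},{"x":0,"y":0,"z":0,"twist":-0.133,"claw":1}]' 20
```

```text
t: 1.1
tool_pos: [0.1312, -0.5339, 0.2293]
tcp_rot: [1.0, 0.003, -0.0, -0.0]
wrist_force: [0.4, -0.8, 0.2]
gripper_width: 0.093
```

```bash
python3 -m jog '[{"x":0.03,"y":-0.028,"z":0,"twist":0.006,"claw":1},{"x":0.03,"y":-0.028,"z":0,"twist":0,"claw":1},{"x":0.03,"y":-0.028,"z":0,"twist":0,"claw":1},{"x":0.03,"y":-0.028,"z":0,"twist":0,"claw":1},{"x":0.03,"y":-0.028,"z":0,"twist":0,"claw":1},{"x":0.03,"y":-0.028,"z":0,"twist":0,"claw":1},{"x":0.03,"y":-0.03,"z":0.02,"twist":0,"claw":1},{"x":0.03,"y":-0.03,"z":0.02,"twist":0,"claw":1},{"x":0.011,"y":-0.01,"z":0.02,"twist":0,"claw":1},{"x":0,"y":0,"z":0,"twist":0,"claw":1}]'
python3 - <<'E'
from h import *
d=grab('wrist','w1')
E
```

```text
t: 2.1
tool_pos: [0.3835, -0.2952, 0.1675]
tcp_rot: [1.0, -0.002, -0.002, -0.002]
wrist_force: [-0.9, 0.7, 0.7]
gripper_width: 0.0931
```

View pics/w1.png

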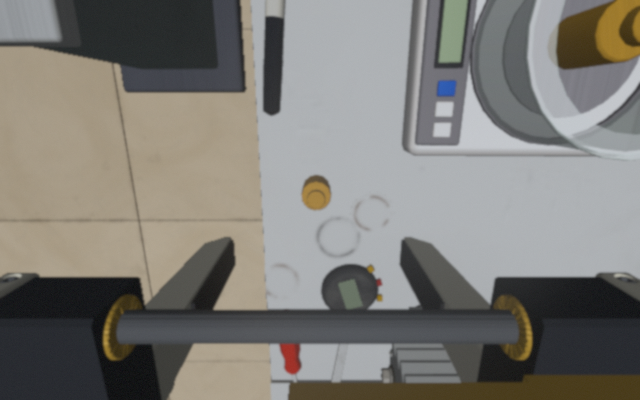

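Wrist view: the 200 g knob top is at about (316,200), its shoulder around (316,193); jaws left/right.

```bash
python3 - <<'E'
from h import *
d=load('w1'); s=read_state(); print(s['tool_pos'],s['tcp_rot'])
print(world(d,316,200,.047).round(4)); P=cloud(d)
q=P[170:215,295:340].reshape(-1,3)
for lo,hi in((.028,.039),(.042,.053)):
    k=q[(q[:,2]>lo)&(q[:,2]<hi)]; print(len(k),k.mean(0).round(4),k.min(0).round(4),k.max(0).round(4))
E
```

```text
[ 0.38327582 -0.2966237   0.16887306] [ 9.99997038e-01 -2.06486964e-03 -9.71361508e-04 -8.47086097e-04]
[ 0.3819 -0.2963  0.047 ]
390 [ 0.382  -0.2934  0.033 ] [ 0.3687 -0.3098  0.0281] [ 0.3949 -0.2826  0.0351]
269 [ 0.3819 -0.2962  0.0459] [ 0.3738 -0.3048  0.0422] [ 0.3899 -0.2887  0.0481]
```

```bash
python3 -m jog '[{"x":-0.001,"y":0,"z":0.03,"twist":0,"claw":1},{"x":0,"y":0,"z":0.04,"twist":0,"claw":1},{"x":0,"y":0,"z":0.04,"twist":0,"claw":1},{"x":0,"y":0,"z":0.03,"twist":0,"claw":1},{"x":0,"y":0,"z":0.01,"twist":0,"claw":1},{"x":0,"y":0,"z":0,"twist":0,"claw":1},{"x":0,"y":0,"z":0,"twist":0,"claw":-1},{"x":0,"y":0,"z":0,"twist":0,"claw":-1},{"x":0,"y":0,"z":0,"twist":0,"claw":-1},{"x":0,"y":0,"z":0,"twist":0,"claw":-1}]' 15
```

```text
t: 3.15
tool_pos: [0.3828, -0.2977, 0.0204]
tcp_rot: [1.0, -0.003, 0.0, 0.0]
wrist_force: [0.3, -0.0, -0.5]
gripper_width: 0.0653
```

```bash
python3 -m jog '[{"x":0,"y":0,"z":0,"twist":0,"claw":-1},{"x":0,"y":0,"z":0,"twist":0,"claw":-1},{"x":0,"y":0,"z":0,"twist":0,"claw":-1},{"x":0,"y":0,"z":0,"twist":0,"claw":-1},{"x":0,"y":0,"z":0,"twist":0,"claw":-1},{"x":0,"y":0,"z":0,"twist":0,"claw":-1},{"x":0,"y":0,"z":0,"twist":0,"claw":-1},{"x":0,"y":0,"z":-0.01,"twist":0,"claw":-1},{"x":0,"y":0,"z":-0.03,"twist":0,"claw":-1},{"x":0,"y":0,"z":-0.03,"twist":0,"claw":-1}]' 15
```

```text
t: 4.15
tool_pos: [0.3821, -0.2971, 0.0906]
tcp_rot: [1.0, -0.003, -0.001, -0.0]
wrist_force: [-0.2, -0.4, -1.2]
gripper_width: 0.0274
```

```bash
python3 -m jog '[{"x":0,"y":-0.01,"z":-0.04,"twist":0,"claw":-1},{"x":0,"y":-0.02,"z":-0.04,"twist":0,"claw":-1},{"x":0,"y":-0.03,"z":-0.03,"twist":0,"claw":-1},{"x":0.01,"y":-0.045,"z":0,"twist":0,"claw":-1},{"x":0.01,"y":-0.045,"z":0,"twist":0,"claw":-1},{"x":0.02,"y":-0.045,"z":0,"twist":0,"claw":-1},{"x":0.02,"y":-0.045,"z":0,"twist":0,"claw":-1},{"x":0.03,"y":-0.045,"z":0,"twist":0,"claw":-1},{"x":0.03,"y":-0.045,"z":0,"twist":0,"claw":-1},{"x":0.02,"y":-0.045,"z":0,"twist":0,"claw":-1}]'
python3 -m jog '[{"x":0.02,"y":-0.035,"z":0,"twist":0,"claw":-1},{"x":0.01,"y":-0.025,"z":0,"twist":0,"claw":-1},{"x":0.002,"y":-0.012,"z":0,"twist":0,"claw":-1},{"x":0,"y":0,"z":0.03,"twist":0,"claw":-1},{"x":0,"y":0,"z":0.03,"twist":0,"claw":-1},{"x":0,"y":0,"z":0.03,"twist":0,"claw":-1},{"x":0,"y":0,"z":0.02,"twist":0,"claw":-1},{"x":0,"y":0,"z":0,"twist":0,"claw":-1},{"x":0,"y":0,"z":0,"twist":0,"claw":-1},{"x":0,"y":0,"z":0,"twist":0,"claw":-1}]'
python3 - <<'E'
from h import *
d=grab('wrist','w2')
s=read_state(); print(s['tool_pos'],s['tcp_rot'],s['joint_pos'])
E
```

```text
t: 5.15
tool_pos: [0.5211, 0.0719, 0.2003]
tcp_rot: [1.0, -0.003, 0.0, 0.0]
wrist_force: [0.7, -0.9, -2.0]
gripper_width: 0.0272
t: 6.15
tool_pos: [0.5532, 0.1416, 0.0912]
tcp_rot: [1.0, -0.003, 0.001, -0.0]
wrist_force: [0.4, -0.6, -1.3]
gripper_width: 0.0271
[0.55323244 0.14170878 0.09116519] [ 9.99994590e-01 -3.09517548e-03  1.09824507e-03 -1.84024857e-04] [ 1.69249156e-01  5.62688484e-01  1.70804600e+00 -1.84482002e-05
  8.68631106e-01  1.75451420e-01]
```

View pics/w2.png

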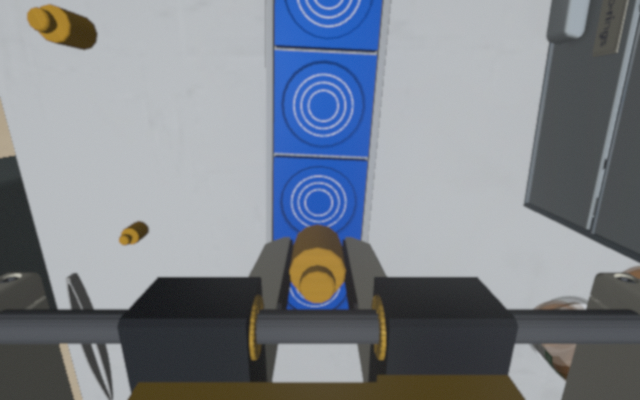

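Wrist view: ring centres of seats at (323,105) and (319,202), the weight held upright over the next one; the 100 g at upper left and the 20 g at (130,236).

```bash
python3 - <<'E'
from h import *
d=load('w2')
for u,v,z in((323,105,.016),(319,202,.016),(40,18,.038),(128,238,.025)): print(world(d,u,v,z).round(4))
E
```

```text
[0.5578 0.2211 0.016 ]
[0.5546 0.1521 0.016 ]
[0.3956 0.2702 0.038 ]
[0.4138 0.1283 0.025 ]
```

```bash
python3 -m jog '[{"x":0.001,"y":-0.0095,"z":0,"twist":-0.006,"claw":-1},{"x":0,"y":0,"z":0.02,"twist":0,"claw":-1},{"x":0,"y":0,"z":0.02,"twist":0,"claw":-1},{"x":0,"y":0,"z":0.008,"twist":0,"claw":-1},{"x":0,"y":0,"z":0.003,"twist":0,"claw":-1},{"x":0,"y":0,"z":0.001,"twist":0,"claw":-1},{"x":0,"y":0,"z":0.001,"twist":0,"claw":-1},{"x":0,"y":0,"z":0,"twist":0,"claw":-1},{"x":0,"y":0,"z":0,"twist":0,"claw":-1},{"x":0,"y":0,"z":0,"twist":0,"claw":-1}]'
```

```text
t: 7.2
tool_pos: [0.5538, 0.1513, 0.0369]
tcp_rot: [1.0, -0.0, 0.0, -0.0]
wrist_force: [0.1, 0.2, -2.5]
gripper_width: 0.0273
```

```bash
python3 -m jog '[{"x":0,"y":0,"z":0.001,"twist":0,"claw":-1},{"x":0,"y":0,"z":0.0005,"twist":0,"claw":-1},{"x":0,"y":0,"z":0,"twist":0,"claw":0.1},{"x":0,"y":0,"z":0,"twist":0,"claw":0.1},{"x":0,"y":0,"z":0,"twist":0,"claw":0.1},{"x":0,"y":0,"z":0,"twist":0,"claw":0.1},{"x":0,"y":0,"z":-0.01,"twist":0,"claw":0.1},{"x":0,"y":0,"z":-0.03,"twist":0,"claw":0.1},{"x":0,"y":0,"z":-0.04,"twist":0,"claw":0.1},{"x":0,"y":0,"z":-0.04,"twist":0,"claw":0.1}]'
python3 -m jog '[{"x":-0.03,"y":0.005,"z":0,"twist":0,"claw":0},{"x":-0.04,"y":0.01,"z":0,"twist":0,"claw":0},{"x":-0.04,"y":0.01,"z":0,"twist":0,"claw":0},{"x":-0.03,"y":0,"z":0,"twist":0,"claw":0},{"x":-0.002,"y":0,"z":0,"twist":0,"claw":0},{"x":0,"y":0,"z":0,"twist":0,"claw":0},{"x":0,"y":0,"z":0,"twist":0,"claw":0},{"x":0,"y":0,"z":0,"twist":0,"claw":0},{"x":0,"y":0,"z":0,"twist":0,"claw":0},{"x":0,"y":0,"z":0,"twist":0,"claw":0}]'
python3 - <<'E'
from h import *
d=grab('wrist','w3')
s=read_state(); print(s['tool_pos'],s['tcp_rot'])
P=cloud(d); im=d['img'].astype(int)
m=(im[...,2]-im[...,0]>50)&(P[...,2]>.003)&(P[...,2]<.06); n,l,st,c=cv2.connectedComponentsWithStats(m.astype(np.uint8))
for i in range(1,n):
    if st[i,4]>40:
        q=P[l==i]; k=q[q[:,2]>q[:,2].max()-.005]; print(st[i],c[i].round(),q[:,2].max().round(4),k.mean(0).round(4),k.min(0).round(4),k.max(0).round(4))
E
```

```text
t: 8.2
tool_pos: [0.5533, 0.1512, 0.157]
tcp_rot: [1.0, -0.0, -0.0, 0.0]
wrist_force: [0.5, -0.1, -0.1]
gripper_width: 0.0508
t: 9.2
tool_pos: [0.4119, 0.1262, 0.155]
tcp_rot: [1.0, -0.0, -0.0, 0.0]
wrist_force: [0.4, 0.1, -1.1]
gripper_width: 0.0463
[0.41180911 0.12624474 0.15500221] [ 9.99999994e-01 -3.37619809e-05 -1.06448597e-04  1.74767723e-05]
[280   5  27  31 642] [293.  20.] 0.0395 [0.3929 0.2692 0.037 ] [0.3868 0.263  0.0345] [0.399  0.276  0.0395]
[472 157  34  32 565] [485. 171.] 0.06 [0.5482 0.1543 0.0581] [0.5453 0.1436 0.0551] [0.555  0.1598 0.06  ]
[308 185  14  15 158] [314. 192.] 0.026 [0.4095 0.1262 0.024 ] [0.406  0.1225 0.0214] [0.4133 0.1299 0.026 ]
```

View pics/w3.png

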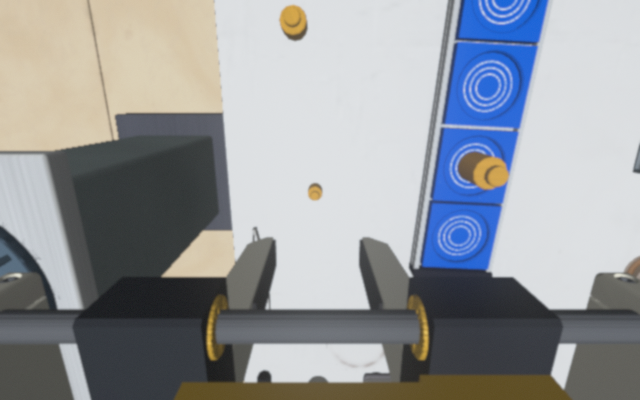

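The 200 g stands in its seat (second from the balance end); the 20 g is at (314,192) between the jaws and the 100 g at (293,20).

```bash
python3 -m jog '[{"x":-0.0023,"y":0,"z":0.03,"twist":0,"claw":0},{"x":0,"y":0,"z":0.045,"twist":0,"claw":0},{"x":0,"y":0,"z":0.04,"twist":0,"claw":0},{"x":0,"y":0,"z":0.017,"twist":0,"claw":0},{"x":0,"y":0,"z":0.005,"twist":0,"claw":0},{"x":0,"y":0,"z":0,"twist":0,"claw":-1},{"x":0,"y":0,"z":0,"twist":0,"claw":-1},{"x":0,"y":0,"z":0,"twist":0,"claw":-1},{"x":0,"y":0,"z":0,"twist":0,"claw":-1},{"x":0,"y":0,"z":0,"twist":0,"claw":-1}]' 8
python3 -m jog '[{"x":0,"y":0,"z":0,"twist":0,"claw":-1},{"x":0,"y":0,"z":0,"twist":0,"claw":-1},{"x":0,"y":0,"z":0,"twist":0,"claw":-1},{"x":0,"y":0,"z":-0.01,"twist":0,"claw":-1},{"x":0,"y":0,"z":-0.03,"twist":0,"claw":-1},{"x":0,"y":0,"z":-0.04,"twist":0,"claw":-1},{"x":0,"y":0,"z":-0.02,"twist":0,"claw":-1},{"x":0,"y":0,"z":0,"twist":0,"claw":-1},{"x":0,"y":0,"z":0,"twist":0,"claw":-1},{"x":0,"y":0,"z":0,"twist":0,"claw":-1}]'
python3 -c "
from h import *
print(read_state()['tool_pos'])"
```

```text
t: 10.25
tool_pos: [0.4097, 0.1263, 0.0187]
tcp_rot: [1.0, -0.0, 0.001, -0.0]
wrist_force: [-0.4, 0.3, 4.0]
gripper_width: 0.0137
t: 11.25
tool_pos: [0.4086, 0.1261, 0.1173]
tcp_rot: [1.0, 0.0, -0.001, 0.0]
wrist_force: [0.4, -0.2, -0.6]
gripper_width: 0.0132
[0.40863444 0.12611921 0.11725433]
```

```bash
python3 -m jog '[{"x":0.02,"y":-0.02,"z":0,"twist":0,"claw":-1},{"x":0.03,"y":-0.033,"z":0,"twist":0,"claw":-1},{"x":0.03,"y":-0.033,"z":0,"twist":0,"claw":-1},{"x":0.03,"y":-0.033,"z":0,"twist":0,"claw":-1},{"x":0.03,"y":-0.03,"z":0,"twist":0,"claw":-1},{"x":0.0124,"y":-0.014,"z":0,"twist":0,"claw":-1},{"x":0,"y":0,"z":0.02,"twist":0,"claw":-1},{"x":0,"y":0,"z":0.02,"twist":0,"claw":-1},{"x":0,"y":0,"z":0.02,"twist":0,"claw":-1},{"x":0,"y":0,"z":0,"twist":0,"claw":-1}]'
python3 - <<'E'
from h import *
d=grab('wrist','w4')
print(read_state()['tool_pos'])
E
```

```text
t: 12.25
tool_pos: [0.5596, 0.2883, 0.0541]
tcp_rot: [1.0, 0.0, -0.003, 0.001]
wrist_force: [0.2, -0.5, -0.6]
gripper_width: 0.0129
[0.56047998 0.28873256 0.05596492]
```

View pics/w4.png

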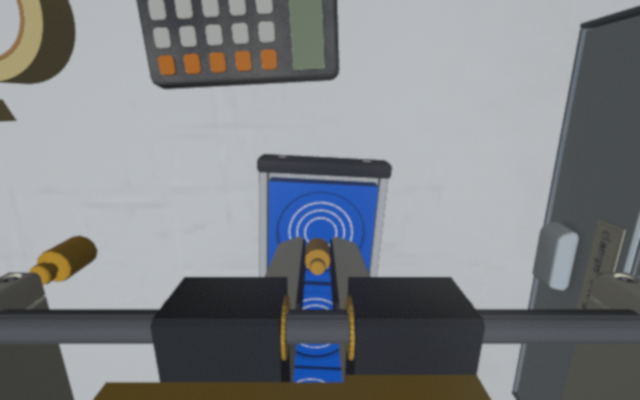

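Seat_1's rings are centred at (320,231), the 20 g held upright at (317,260).

```bash
python3 - <<'E'
from h import *
d=load('w4')
print(world(d,320,231,.016).round(4),world(d,317,265,.025+.016+.019).round(4))
E
python3 -m jog '[{"x":0.0005,"y":0,"z":0.01,"twist":0,"claw":-1},{"x":0,"y":0,"z":0.006,"twist":0,"claw":-1},{"x":0,"y":0,"z":0.001,"twist":0,"claw":-1},{"x":0,"y":0,"z":0,"twist":0,"claw":-1},{"x":0,"y":0,"z":0,"twist":0,"claw":-1},{"x":0,"y":0,"z":0,"twist":0,"claw":-1},{"x":0,"y":0,"z":0,"twist":0,"claw":-1},{"x":0,"y":0,"z":0,"twist":0,"claw":-1},{"x":0,"y":0,"z":0,"twist":0,"claw":-1},{"x":0,"y":0,"z":0,"twist":0,"claw":-1}]'
python3 -c "
from h import *
print(read_state()['tool_pos'],read_state()['wrist_force'])"
```

```text
[0.561  0.2907 0.016 ] [0.5594 0.2901 0.06  ]
t: 13.3
tool_pos: [0.5622, 0.2892, 0.0411]
tcp_rot: [1.0, -0.0, 0.0, -0.0]
wrist_force: [-0.2, -0.6, -0.5]
gripper_width: 0.0137
[0.56220712 0.2892428  0.0411469 ] [-0.22736509 -0.57408634 -0.54157477]
```

```bash
python3 -m jog '[{"x":-0.001,"y":-0.001,"z":0.002,"twist":0,"claw":-1},{"x":0,"y":0,"z":0.002,"twist":0,"claw":-1},{"x":0,"y":0,"z":0.001,"twist":0,"claw":-1},{"x":0,"y":0,"z":0.0005,"twist":0,"claw":-1},{"x":0,"y":0,"z":0.0005,"twist":0,"claw":-1},{"x":0,"y":0,"z":0,"twist":0,"claw":-1},{"x":0,"y":0,"z":0,"twist":0,"claw":-1},{"x":0,"y":0,"z":0,"twist":0,"claw":-1},{"x":0,"y":0,"z":0,"twist":0,"claw":-1},{"x":0,"y":0,"z":0,"twist":0,"claw":-1}]'
python3 -c "
from h import *
print(read_state()['tool_pos'],read_state()['wrist_force'])"
```

```text
t: 14.3
tool_pos: [0.5612, 0.2902, 0.0352]
tcp_rot: [1.0, 0.0, 0.0, -0.0]
wrist_force: [-0.3, 0.5, -0.8]
gripper_width: 0.0131
[0.56121242 0.29024517 0.03516161] [-0.28080806  0.53251643 -0.78390146]
```

```bash
python3 -m jog '[{"x":0,"y":0,"z":0.0007,"twist":0,"claw":-1},{"x":0,"y":0,"z":0,"twist":0,"claw":0},{"x":0,"y":0,"z":0,"twist":0,"claw":0},{"x":0,"y":0,"z":0,"twist":0,"claw":0},{"x":0,"y":0,"z":0,"twist":0,"claw":0},{"x":0,"y":0,"z":0,"twist":0,"claw":0},{"x":0,"y":0,"z":-0.01,"twist":0,"claw":0},{"x":0,"y":0,"z":-0.03,"twist":0,"claw":0},{"x":0,"y":0,"z":-0.04,"twist":0,"claw":0},{"x":0,"y":0,"z":-0.04,"twist":0,"claw":0}]'
python3 -m jog '[{"x":-0.03,"y":0.002,"z":0,"twist":0,"claw":0},{"x":-0.04,"y":0.01,"z":0,"twist":0,"claw":0},{"x":-0.04,"y":0.01,"z":0,"twist":0,"claw":0},{"x":-0.04,"y":0,"z":0,"twist":0,"claw":0},{"x":-0.018,"y":0,"z":0,"twist":0,"claw":0},{"x":0,"y":0,"z":0,"twist":0,"claw":0},{"x":0,"y":0,"z":0,"twist":0,"claw":0},{"x":0,"y":0,"z":0,"twist":0,"claw":0},{"x":0,"y":0,"z":0,"twist":0,"claw":0},{"x":0,"y":0,"z":0,"twist":0,"claw":0}]'
python3 - <<'E'
from h import *
d=grab('wrist','w5')
s=read_state(); print(s['tool_pos'],s['tcp_rot'])
P=cloud(d); im=d['img'].astype(int)
m=(im[...,2]-im[...,0]>50)&(P[...,2]>.003)&(P[...,2]<.07); n,l,st,c=cv2.connectedComponentsWithStats(m.astype(np.uint8))
for i in range(1,n):
    if st[i,4]>40:
        q=P[l==i]; k=q[q[:,2]>q[:,2].max()-.005]; print(st[i],c[i].round(),q[:,2].max().round(4),k.mean(0).round(4),k.min(0).round(4),k.max(0).round(4))
E
```

```text
t: 15.3
tool_pos: [0.561, 0.2902, 0.1564]
tcp_rot: [1.0, -0.0, -0.0, 0.0]
wrist_force: [1.6, 0.4, -0.0]
gripper_width: 0.0467
t: 16.3
tool_pos: [0.3937, 0.2682, 0.1543]
tcp_rot: [1.0, -0.0, -0.0, 0.0]
wrist_force: [0.2, -0.5, -1.7]
gripper_width: 0.0465
[0.39359142 0.26817009 0.15428701] [ 9.99999970e-01 -2.19524210e-04 -9.53125666e-05  5.88535653e-05]
[ 259    0   89   63 2066] [303.  34.] 0.0256 [0.3827 0.4018 0.0232] [0.348  0.3809 0.0208] [0.4173 0.426  0.0256]
[459  43  12  14 146] [464.  50.] 0.0141 [0.5172 0.3916 0.0121] [0.5126 0.3866 0.0094] [0.5221 0.3971 0.0141]
[476  42  12  14 148] [482.  49.] 0.0142 [0.5317 0.3923 0.012 ] [0.5271 0.3875 0.0097] [0.5369 0.3979 0.0142]
[424  45  12  14 149] [430.  52.] 0.014 [0.4884 0.3902 0.0121] [0.4839 0.3851 0.0091] [0.493  0.3958 0.014 ]
[442  44  11  14 143] [447.  51.] 0.014 [0.5028 0.3909 0.012 ] [0.4984 0.3858 0.0096] [0.5074 0.3964 0.014 ]
[407  46  12  14 146] [412.  53.] 0.0141 [0.4738 0.3895 0.0119] [0.4694 0.3844 0.0093] [0.4787 0.395  0.0141]
[501 167  18  14 196] [509. 174.] 0.0419 [0.5597 0.2899 0.0395] [0.5563 0.2865 0.037 ] [0.5638 0.2933 0.0419]
[305 182  23  23 418] [316. 193.] 0.0392 [0.3925 0.2701 0.037 ] [0.3863 0.2635 0.0347] [0.3986 0.2762 0.0392]
```

View pics/w5.png

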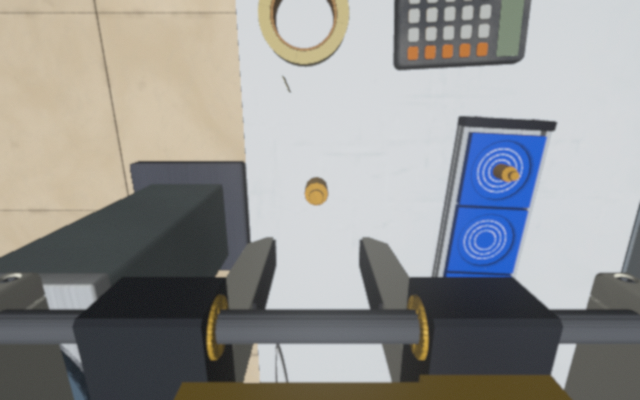

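The 20 g stands in seat_1 (top measured 41 mm, expected 41); the 100 g is at (316,193).

```bash
python3 -m jog '[{"x":-0.001,"y":-0.0015,"z":0.03,"twist":0,"claw":0},{"x":0,"y":0,"z":0.045,"twist":0,"claw":0},{"x":0,"y":0,"z":0.04,"twist":0,"claw":0},{"x":0,"y":0,"z":0.015,"twist":0,"claw":0},{"x":0,"y":0,"z":0.005,"twist":0,"claw":0},{"x":0,"y":0,"z":0,"twist":0,"claw":-1},{"x":0,"y":0,"z":0,"twist":0,"claw":-1},{"x":0,"y":0,"z":0,"twist":0,"claw":-1},{"x":0,"y":0,"z":0,"twist":0,"claw":-1},{"x":0,"y":0,"z":0,"twist":0,"claw":-1}]' 12
python3 -c "
from h import *
print(read_state()['tool_pos'])"
python3 -m jog '[{"x":0,"y":0,"z":0,"twist":0,"claw":-1},{"x":0,"y":0,"z":0,"twist":0,"claw":-1},{"x":0,"y":0,"z":-0.01,"twist":0,"claw":-1},{"x":0,"y":0,"z":-0.03,"twist":0,"claw":-1},{"x":0,"y":0,"z":-0.04,"twist":0,"claw":-1},{"x":0,"y":0,"z":-0.02,"twist":0,"claw":-1},{"x":0,"y":0,"z":0,"twist":0,"claw":-1},{"x":0,"y":0,"z":0,"twist":0,"claw":-1},{"x":0,"y":0,"z":0,"twist":0,"claw":-1},{"x":0,"y":0,"z":0,"twist":0,"claw":-1}]'
python3 -c "
from h import *
print(read_state()['tool_pos'])"
```

```text
t: 17.35
tool_pos: [0.3927, 0.2701, 0.0203]
tcp_rot: [1.0, 0.0, 0.001, -0.0]
wrist_force: [-0.5, -0.6, 8.3]
gripper_width: 0.021
[0.39274419 0.27005818 0.02030528]
t: 18.35
tool_pos: [0.3916, 0.2694, 0.1184]
tcp_rot: [1.0, 0.0, -0.001, 0.001]
wrist_force: [0.1, 0.5, -0.7]
gripper_width: 0.0214
[0.39164397 0.2694421  0.11841371]
```

```bash
python3 -m jog '[{"x":0.02,"y":0.01,"z":0,"twist":0,"claw":-1},{"x":0.04,"y":0.01,"z":0,"twist":0,"claw":-1},{"x":0.04,"y":0.01,"z":0,"twist":0,"claw":-1},{"x":0.04,"y":0.01,"z":0,"twist":0,"claw":-1},{"x":0.02,"y":0.0085,"z":0,"twist":0,"claw":-1},{"x":0.006,"y":0,"z":0,"twist":0,"claw":-1},{"x":0,"y":0,"z":0.03,"twist":0,"claw":-1},{"x":0,"y":0,"z":0.03,"twist":0,"claw":-1},{"x":0,"y":0,"z":0.01,"twist":0,"claw":-1},{"x":0,"y":0,"z":0,"twist":0,"claw":-1}]'
python3 -c "
from h import *
print(read_state()['tool_pos'])"
```

```text
t: 19.35
tool_pos: [0.5567, 0.2214, 0.048]
tcp_rot: [1.0, 0.0, -0.002, 0.0]
wrist_force: [-0.7, -0.1, -0.1]
gripper_width: 0.0212
[0.5567362  0.22136464 0.04802345]
```

```bash
python3 -m jog '[{"x":0.0005,"y":0,"z":0.005,"twist":0,"claw":-1},{"x":0,"y":0,"z":0.004,"twist":0,"claw":-1},{"x":0,"y":0,"z":0.001,"twist":0,"claw":-1},{"x":0,"y":0,"z":0,"twist":0,"claw":-1},{"x":0,"y":0,"z":0,"twist":0,"claw":-1},{"x":0,"y":0,"z":0,"twist":0,"claw":-1},{"x":0,"y":0,"z":0,"twist":0,"claw":-1},{"x":0,"y":0,"z":0,"twist":0,"claw":-1},{"x":0,"y":0,"z":0,"twist":0,"claw":-1},{"x":0,"y":0,"z":0,"twist":0,"claw":-1}]'
python3 -c "
from h import *
print(read_state()['tool_pos'],read_state()['wrist_force'])"
```

```text
t: 20.35
tool_pos: [0.5587, 0.2213, 0.0395]
tcp_rot: [1.0, -0.0, 0.0, -0.0]
wrist_force: [-0.7, -0.5, -2.1]
gripper_width: 0.0214
[0.55872669 0.22127428 0.03946052] [-0.66945281 -0.54326884 -2.06355373]
```

```bash
python3 -m jog '[{"x":-0.0005,"y":0,"z":0.002,"twist":0,"claw":-1},{"x":0,"y":0,"z":0.001,"twist":0,"claw":-1},{"x":0,"y":0,"z":0,"twist":0,"claw":-1},{"x":0,"y":0,"z":0,"twist":0,"claw":0.1},{"x":0,"y":0,"z":0,"twist":0,"claw":0.1},{"x":0,"y":0,"z":0,"twist":0,"claw":0.1},{"x":0,"y":0,"z":0,"twist":0,"claw":0.1},{"x":0,"y":0,"z":-0.01,"twist":0,"claw":0.1},{"x":0,"y":0,"z":-0.04,"twist":0,"claw":0.1},{"x":0,"y":0,"z":-0.05,"twist":0,"claw":0.1}]'
python3 -m jog '[{"x":0,"y":0,"z":-0.05,"twist":0,"claw":0.15},{"x":0,"y":0.02,"z":-0.04,"twist":0,"claw":0.15},{"x":0,"y":0.045,"z":0,"twist":0,"claw":0.15},{"x":0,"y":0.045,"z":0,"twist":0,"claw":0.15},{"x":0,"y":0.045,"z":0,"twist":0,"claw":0.15},{"x":0,"y":0.045,"z":0,"twist":0,"claw":0.15},{"x":0,"y":0.045,"z":0,"twist":0,"claw":0.15},{"x":0,"y":0.045,"z":0,"twist":0,"claw":0.15},{"x":0.007,"y":0.045,"z":0,"twist":0,"claw":0.15},{"x":0.007,"y":0.04,"z":0,"twist":0,"claw":0.15}]'
python3 -m jog '[{"x":0,"y":0.019,"z":0,"twist":0,"claw":0.15},{"x":0,"y":0,"z":0,"twist":0,"claw":0.15},{"x":0,"y":0,"z":0,"twist":0,"claw":0.15},{"x":0,"y":0,"z":0,"twist":0,"claw":0.15},{"x":0,"y":0,"z":0,"twist":0,"claw":0.15},{"x":0,"y":0,"z":0,"twist":0,"claw":0.15},{"x":0,"y":0,"z":0,"twist":0,"claw":0.15},{"x":0,"y":0,"z":0,"twist":0,"claw":0.15},{"x":0,"y":0,"z":0,"twist":0,"claw":0.15},{"x":0,"y":0,"z":0,"twist":0,"claw":0.15}]'
python3 - <<'E'
from h import *
d=grab('wrist','w6')
s=read_state(); print(s['tool_pos'],s['tcp_rot'],s['joint_pos'].round(2))
P=cloud(d); im=d['img'].astype(int)
m=(im[...,2]-im[...,0]>50)&(P[...,2]>.003)&(P[...,2]<.15); n,l,st,c=cv2.connectedComponentsWithStats(m.astype(np.uint8))
for i in range(1,n):
    if st[i,4]>100:
        q=P[l==i]; k=q[q[:,2]>q[:,2].max()-.006]; print(st[i],c[i].round(),q[:,2].max().round(4),k.mean(0).round(4),k.min(0).round(4),k.max(0).round(4))
E
```

```text
t: 21.35
tool_pos: [0.5572, 0.2209, 0.1367]
tcp_rot: [1.0, 0.0, -0.002, 0.001]
wrist_force: [1.1, 0.3, 0.8]
gripper_width: 0.0509
t: 22.35
tool_pos: [0.572, -0.1559, 0.2275]
tcp_rot: [1.0, -0.0, 0.0, 0.0]
wrist_force: [0.3, 1.3, 0.0]
gripper_width: 0.0537
t: 23.35
tool_pos: [0.5722, -0.1727, 0.2264]
tcp_rot: [1.0, 0.0, -0.0, -0.0]
wrist_force: [0.1, 0.5, 0.5]
gripper_width: 0.0536
[ 0.5722056  -0.17277737  0.22642124] [ 1.00000000e+00 -2.15481003e-05 -1.23608254e-06 -1.84687225e-06] [-0.37  0.44  1.53  0.    1.17 -0.37]
[ 299  175   40   40 1299] [318. 194.] 0.1219 [ 0.5734 -0.1708  0.119 ] [ 0.5625 -0.1823  0.1161] [ 0.5846 -0.1598  0.1219]
```

View pics/w6.png

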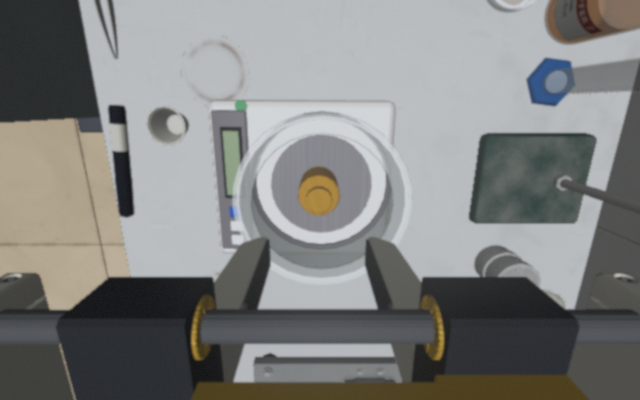

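The 500 g knob is at (318,198), inside the port edge that spans columns 257–386, rows ~117–243.

```bash
python3 - <<'E'
from h import *
d=load('w6')
for u,v in((257,182),(386,182),(321,117),(321,243)): print(world(d,u,v,.124).round(4))
print(world(d,319,200,.120).round(4))
E
```

```text
[ 0.523  -0.1534  0.124 ]
[ 0.628  -0.1536  0.124 ]
[ 0.575  -0.1022  0.124 ]
[ 0.5752 -0.2075  0.124 ]
[ 0.5735 -0.17    0.12  ]
```

```bash
python3 -m jog '[{"x":0.0012,"y":-0.002,"z":0,"twist":0,"claw":0.15},{"x":0,"y":0,"z":0.02,"twist":0,"claw":0.15},{"x":0,"y":0,"z":0.03,"twist":0,"claw":0.15},{"x":0,"y":0,"z":0.02,"twist":0,"claw":0.15},{"x":0,"y":0,"z":0.01,"twist":0,"claw":0.15},{"x":0,"y":0,"z":0.01,"twist":0,"claw":0.15},{"x":0,"y":0,"z":0.01,"twist":0,"claw":0.15},{"x":0,"y":0,"z":0.01,"twist":0,"claw":0.15},{"x":0,"y":0,"z":0.01,"twist":0,"claw":0.15},{"x":0,"y":0,"z":0,"twist":0,"claw":0.15}]' 25
python3 -c "
from h import *
print(read_state()['tool_pos'],read_state()['wrist_force'])"
```

```text
t: 24.4
tool_pos: [0.5728, -0.1705, 0.1051]
tcp_rot: [1.0, 0.0, -0.001, -0.0]
wrist_force: [-0.8, 0.5, -0.0]
gripper_width: 0.0533
[ 0.57282627 -0.17053753  0.10512232] [-0.82438561  0.54101699 -0.02374286]
```

```bash
python3 -m jog '[{"x":0,"y":0,"z":0.008,"twist":0,"claw":0.15},{"x":0,"y":0,"z":0.009,"twist":0,"claw":0.15},{"x":0,"y":0,"z":0,"twist":0,"claw":-1},{"x":0,"y":0,"z":0,"twist":0,"claw":-1},{"x":0,"y":0,"z":0,"twist":0,"claw":-1},{"x":0,"y":0,"z":0,"twist":0,"claw":-1},{"x":0,"y":0,"z":0,"twist":0,"claw":-1},{"x":0,"y":0,"z":0,"twist":0,"claw":-1},{"x":0,"y":0,"z":0,"twist":0,"claw":-1},{"x":0,"y":0,"z":0,"twist":0,"claw":-1}]' 25
python3 -c "
from h import *
print(read_state()['tool_pos'],read_state()['wrist_force'])"
python3 -m jog '[{"x":0,"y":0,"z":-0.005,"twist":0,"claw":-1},{"x":0,"y":0,"z":-0.01,"twist":0,"claw":-1},{"x":0,"y":0,"z":-0.015,"twist":0,"claw":-1},{"x":0,"y":0,"z":-0.02,"twist":0,"claw":-1},{"x":0,"y":0,"z":-0.02,"twist":0,"claw":-1},{"x":0,"y":0,"z":-0.02,"twist":0,"claw":-1},{"x":0,"y":0,"z":-0.02,"twist":0,"claw":-1},{"x":0,"y":0,"z":-0.02,"twist":0,"claw":-1},{"x":0,"y":0,"z":-0.02,"twist":0,"claw":-1},{"x":0,"y":0,"z":0,"twist":0,"claw":-1}]'
python3 -c "
from h import *
print(read_state()['tool_pos'],read_state()['wrist_force'])"
```

```text
t: 25.4
tool_pos: [0.5735, -0.1708, 0.0896]
tcp_rot: [1.0, 0.0, 0.0, 0.0]
wrist_force: [-0.7, -0.5, -0.4]
gripper_width: 0.037
[ 0.57348949 -0.17079595  0.08959122] [-0.74007629 -0.49437692 -0.39921163]
t: 26.4
tool_pos: [0.5744, -0.1711, 0.2432]
tcp_rot: [1.0, 0.0, 0.003, 0.001]
wrist_force: [0.2, -0.6, -4.8]
gripper_width: 0.0375
[ 0.57444436 -0.17108754  0.24315915] [ 0.20771763 -0.62906363 -4.84517792]
```

```bash
python3 -m jog '[{"x":0,"y":-0.02,"z":0,"twist":0,"claw":-1},{"x":-0.005,"y":-0.04,"z":0,"twist":0,"claw":-1},{"x":-0.005,"y":-0.045,"z":0,"twist":0,"claw":-1},{"x":-0.005,"y":-0.045,"z":0,"twist":0,"claw":-1},{"x":-0.005,"y":-0.045,"z":0,"twist":0,"claw":-1},{"x":-0.003,"y":-0.04,"z":0,"twist":0,"claw":-1},{"x":0,"y":-0.0185,"z":0,"twist":0,"claw":-1},{"x":0,"y":0,"z":0.03,"twist":0,"claw":-1},{"x":0,"y":0,"z":0.03,"twist":0,"claw":-1},{"x":0,"y":0,"z":0,"twist":0,"claw":-1}]'
python3 -m jog '[{"x":0,"y":0,"z":0.03,"twist":0,"claw":-1},{"x":0,"y":0,"z":0.03,"twist":0,"claw":-1},{"x":0,"y":0,"z":0.03,"twist":0,"claw":-1},{"x":0,"y":0,"z":0.02,"twist":0,"claw":-1},{"x":0,"y":0,"z":0,"twist":0,"claw":-1},{"x":0,"y":0,"z":0,"twist":0,"claw":-1},{"x":0,"y":0,"z":0,"twist":0,"claw":-1},{"x":0,"y":0,"z":0,"twist":0,"claw":-1},{"x":0,"y":0,"z":0,"twist":0,"claw":-1},{"x":0,"y":0,"z":0,"twist":0,"claw":-1}]'
python3 -c "
from h import *
print(read_state()['tool_pos'],read_state()['tcp_rot'],read_state()['wrist_force'])"
```

```text
t: 27.4
tool_pos: [0.5479, 0.0828, 0.1757]
tcp_rot: [1.0, 0.0, -0.004, 0.0]
wrist_force: [-1.2, -0.3, -5.3]
gripper_width: 0.0371
t: 28.4
tool_pos: [0.5506, 0.0828, 0.0699]
tcp_rot: [1.0, -0.0, 0.0, -0.0]
wrist_force: [-0.1, -0.2, -5.2]
gripper_width: 0.0375
[0.55059081 0.08276008 0.06992721] [ 9.99999938e-01 -5.54145928e-06  3.52028869e-04 -2.48854016e-05] [-0.06828507 -0.19069108 -5.18365123]
```

```bash
python3 -m jog '[{"x":0.0005,"y":0,"z":0.01,"twist":0,"claw":-1},{"x":0,"y":0,"z":0.006,"twist":0,"claw":-1},{"x":0,"y":0,"z":0.003,"twist":0,"claw":-1},{"x":0,"y":0,"z":0.001,"twist":0,"claw":-1},{"x":0,"y":0,"z":0.0005,"twist":0,"claw":-1},{"x":0,"y":0,"z":0,"twist":0,"claw":-1},{"x":0,"y":0,"z":0,"twist":0,"claw":-1},{"x":0,"y":0,"z":0,"twist":0,"claw":-1},{"x":0,"y":0,"z":0,"twist":0,"claw":-1},{"x":0,"y":0,"z":0,"twist":0,"claw":-1}]'
python3 -c "
from h import *
print(read_state()['tool_pos'],read_state()['tcp_rot'],read_state()['wrist_force'])"
```

```text
t: 29.4
tool_pos: [0.5509, 0.0828, 0.049]
tcp_rot: [1.0, 0.0, 0.0, -0.0]
wrist_force: [-0.3, 0.2, -5.4]
gripper_width: 0.0369
[0.55093752 0.08275129 0.04901667] [ 9.99999998e-01  9.18457409e-06  6.42559563e-05 -7.65182274e-06] [-0.29836805  0.19582291 -5.38234266]
```

```bash
python3 -m jog '[{"x":0,"y":0,"z":0.0005,"twist":0,"claw":-1},{"x":0,"y":0,"z":0,"twist":0,"claw":-1},{"x":0,"y":0,"z":0,"twist":0,"claw":0.2},{"x":0,"y":0,"z":0,"twist":0,"claw":0.2},{"x":0,"y":0,"z":0,"twist":0,"claw":0.2},{"x":0,"y":0,"z":0,"twist":0,"claw":0.2},{"x":0,"y":0,"z":-0.01,"twist":0,"claw":0.2},{"x":0,"y":0,"z":-0.03,"twist":0,"claw":0.2},{"x":0,"y":0,"z":-0.05,"twist":0,"claw":0.2},{"x":0,"y":0,"z":-0.05,"twist":0,"claw":0.2}]'
python3 -m jog '[{"x":-0.03,"y":0,"z":-0.02,"twist":0,"claw":0.2},{"x":-0.05,"y":0,"z":0,"twist":0,"claw":0.2},{"x":-0.05,"y":0,"z":0,"twist":0,"claw":0.2},{"x":-0.05,"y":0,"z":0,"twist":0,"claw":0.2},{"x":-0.02,"y":0,"z":0,"twist":0,"claw":0.2},{"x":0,"y":0,"z":0,"twist":0,"claw":0.2},{"x":0,"y":0,"z":0,"twist":0,"claw":0.2},{"x":0,"y":0,"z":0,"twist":0,"claw":0.2},{"x":0,"y":0,"z":0,"twist":0,"claw":0.2},{"x":0,"y":0,"z":0,"twist":0,"claw":0.2}]'
python3 - <<'E'
from h import *
s=read_state(); print(s['tool_pos'],s['wrist_force'])
d=grab('wrist','w7'); t=grab('top','top7')
for n,e in(('w',d),('t',t)):
    P=cloud(e); im=e['img'].astype(int)
    m=(im[...,2]-im[...,0]>50)&(P[...,2]>.025)&(P[...,2]<.15); k,l,st,c=cv2.connectedComponentsWithStats(m.astype(np.uint8))
    for i in range(1,k):
        if st[i,4]>8 and st[i,4]<3000:
            q=P[l==i]; h=np.percentile(q[:,2],95); g=q[q[:,2]>h-.006]; print(n,c[i].round(),h.round(4),g.mean(0).round(4))
P=cloud(t); q=P[216:238,358:382].reshape(-1,3); q=q[(q[:,2]>.01)&(q[:,2]<.2)]; print('cruc',len(q),q.mean(0).round(4))
w=cv2.resize(t['img'][130:250,190:450],None,fx=3,fy=3,interpolation=cv2.INTER_CUBIC)
cv2.imwrite('pics/f.png',w)
E
```

```text
t: 30.4
tool_pos: [0.5504, 0.0827, 0.1905]
tcp_rot: [1.0, 0.0, -0.0, 0.0]
wrist_force: [0.9, 0.1, 0.5]
gripper_width: 0.0553
t: 31.4
tool_pos: [0.3514, 0.0827, 0.2083]
tcp_rot: [1.0, -0.0, -0.0, 0.0]
wrist_force: [-0.4, 0.2, 0.2]
gripper_width: 0.0553
[0.35139368 0.08271135 0.2082785 ] [-0.36329227  0.17285826  0.18842009]
w [546.  36.] 0.0537 [0.5562 0.2201 0.0523]
w [531. 115.] 0.0627 [0.5517 0.1515 0.0613]
w [524. 190.] 0.0788 [0.5488 0.0828 0.0776]
t [327.  78.] 0.0943 [ 0.8214 -0.0016  0.0919]
t [303.  82.] 0.0821 [0.8106 0.063  0.0789]
t [298. 177.] 0.0831 [0.5506 0.0806 0.0808]
t [224. 175.] 0.0434 [0.5606 0.2873 0.0415]
t [248. 176.] 0.0589 [0.5581 0.2194 0.0567]
t [273. 177.] 0.0671 [0.5542 0.1501 0.0652]
t [495. 249.] 0.0293 [ 0.3481 -0.4664  0.0271]
cruc 120 [ 0.4127 -0.1175  0.0258]
```

View pics/f.png

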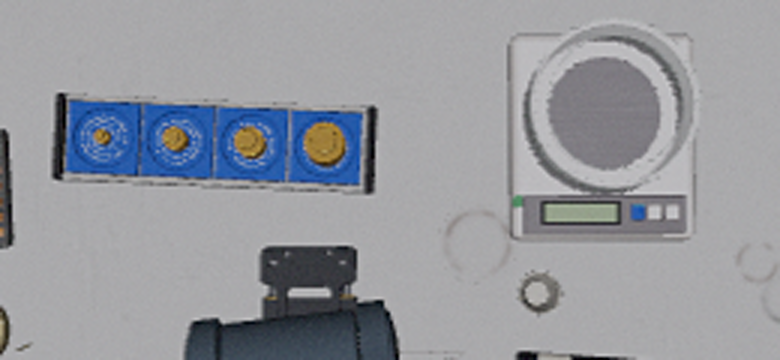

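View pics/w7.png

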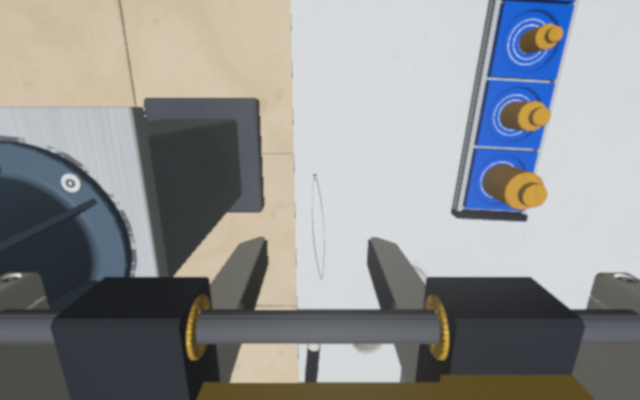

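All four weights are upright and centred, in order of size from the balance (top crop: 325, 248, 174 and 102 px across). The pan is empty and the crucible is unmoved.

```bash
python3 -c "
from plant import close_job
print(close_job())"
```

```text
the job is handed in; nothing more can be done
None
```

The four weights are in the rack, and I handed the job in at about 31 s of the 109 s. The balance stands on the −y side of the rack, so 500 g went to seat_4, 200 g to seat_3, 100 g to seat_2 and 20 g to seat_1. The 500 g came out through the lid port with the fingers part open.

**Last checks:**
- **Centring:** each weight measured within about 4 mm of its seat centre. The limit is 15 mm.
- **Height:** the tops of the 500, 200 and 100 g weights measured 79, 63 and 54 mm over the table in the last wrist view. The 20 g measured 42 mm just after I placed it. These match standing on the recess floor to within 1 mm.
- **Upright:** all four looked upright in the pictures; I did not measure the angle.
- **Crucible:** it was within 1 mm of its starting position.
- **Balance:** I read no contact force while working in the port, only about 1 N, which is sensor noise.

**Disagreements:** the final overhead depth read the tops 2 to 5 mm higher than the wrist camera. I put that down to camera calibration and noise, since the wrist values agree with the given sizes. My two estimates of the port centre, one from above and one from the wrist camera, differed by up to about 1 cm in y, and the fingers still passed without contact.

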